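Close up the burr case

ROBOT

A 7-joint arm with a two-finger parallel gripper is mounted at the origin on the work surface. World frame = base frame: x ahead of the robot, y to its left, z up, the work surface at z = 0. Lengths are in mm, angles in rad, forces in N, time in s.
With the tool pointing down it reaches from about 400 to 875 mm from the base axis. Payload 6.5 kg.
Tool frame: the origin (TCP) lies at the very end of the fingers, on their centre line; the grasp point (between the pads) lies 19 mm behind it; x points along the fingers, z is the direction in which the jaws open and shut, and the axes are right-handed (so a half turn about x gives the same grasp; the last joint's range is limited). The gripper opens to 85 mm and grips with 20 to 120 N. Pads are 22 mm wide; open, the fingers measure 114 mm over their backs; the gripper's body (76 mm by 85 mm) begins 54 mm behind the grasp point. The pads swing forward as they close: fully open they stand 13 mm farther back than shut.
Start: joints at [-1.31, 0.536, -0.004, 1.538, 0.003, 1.067, -0.071], TCP at [208.655, 615.592, 200.29] pointing down, gripper open.
Joint ranges: [-2.7, 2.7], [-0.37, 2.16], [-1.27, 1.26], [0.24, 2.4], [-1.31, 4.45], [0.19, 1.91], [-2.76, 2.76]. Speed limits (rad/s): [2.39, 2.39, 3.14, 3.14, 3.14, 3.14, 3.14].

INTERFACE

Orientations are given as a rotation vector (axis times angle).
In Python, from bench import sense, grab_frame, workorder, cut_out, tip_of gives the robot as it stands.
- The arm moves only by the tool carry_out, never from a script. Its argument "series" is a list of rows, each an object with "jaw": the opening, from 0 (shut) to 1 (fully open); "linear": the shift along the tool's x, y, z in mm, a list of three; "twist": the turn, a rotation vector about the tool's x, y, z in degrees, a list of three. A call has 1 to 20 rows; each row shifts and turns the commanded pose from where the row before left it, along the tool's axes as they then stand; what a row does not reach is not made up. A row lasts 1/8 s, in which the tool goes at most 62.5 mm and 10.7 degrees, less where a joint would pass 70% of its speed; a pose out of reach is approached as far as the arm can. A call is refused whole if a number of a shift passes 62.5 or a number of a turn 10.7, either way. A call with a gripper value outside its range is refused whole. The fingers move at their own pace and stop on an object; "grip_force" is the grip in N (left out, the last holds). Time passes only in rows, so rows that do not move let the fingers close. It gives the time, the measured TCP pose, the force and the opening at its end, in the units of the state.
- sense(): the state, without advancing time (a new reading comes with each control period).
- grab_frame(name): name is "side" or "top"; returns a dict with "pixels" (480x640x3 uint8, blue, green, red), "depth" (480x640 float32, mm along the optical axis (not along the pixel's ray), 0 where there is no reading), "vertical_fov" (degrees; the focal length in pixels is half the picture's height over the tangent of half this angle, whatever the lens; pixels are square), "cx", "cy" (the principal point, pixels), "D" ([k1, k2, p1, p2, k3] as OpenCV has them; the pictures are not rectified), "extrinsics" (4x4, takes a point from camera to world coordinates). Camera axes: x right, y down, z forward; pixel columns grow to the right and rows downward; lengths in mm; the calibration is good to about 2 mm. A picture is of the moment at which its call begins.
- workorder.job_done(): hands the job in, once; it reports no verdict.
Trained networks look in the newest picture that a camera, given by its name, has taken for a name from the list of things; names that differ only in an ending like _2 or _b are one class to them, and where a whole thing is asked for, a point or a joint stands for the part that bears it (a point fixed in the world has none). Each returns a list of dicts, best first, with "conf" (0 to 1); they miss things now and then, are a little off and sometimes report something else, mostly with a low value. They report only what shows in the picture. A call takes as long as a camera call. They do not tell look-alikes from the thing itself.
- cut_out(name, camera): "mask" (480x640 bool, what is visible of it) and "at" ([row, column] in pixels, amid what is visible of it).
- tip_of(name, camera): "at" ([row, column] in pixels: a listed point, or the origin of a listed thing).
The state is a dict: "clock": time; "qpos": joint angles; "joint_velocities": joint speeds; "effort": joint torques, N m; "eef_pos": TCP position; "eef_rot": TCP orientation; "wrist_force": force on the tool from outside, world axes, zero at the start; "moment": the same for the moment, N m; "grip_width": opening from 0.0 (shut) to 1.0 (fully open).
Only numpy, scipy, OpenCV 4.12 (cv2) and the standard library are available. Lean on these libraries where they do the work, as an engineer would, in place of code of your own. Each camera call takes 0.05 s, during which the arm holds its last target. There are 200 camera calls.

TASK

Slide the burr tray into its case until it meets the end stop and hold it pressed home there, firmly but gently, for half a second. Then push the open lid past upright from behind and let go, so that its own weight swings it down onto its catch; do not carry it down. Finally press the lid's front edge down until the catch snaps, hold it fully shut, firmly but gently, for half a second, and take the hand away, leaving the other things on the bench alone.

Things in the scene. Friction and masses are not known exactly. Their poses are not given: they have to be found in the camera images.
- case: Fixed wooden burr case, open on top and at its -y end. Origin on the inner floor (30-50 mm above the bench) in mid box; x from front wall to hinged far wall, z up. Outside x -60 to +60, y -85 to +85 mm; walls 10, rim 50 mm above the floor; inside 100 mm wide. Outside the open end the floor runs on as a ledge to y = -160 mm.
- case_stop (a point): Middle of the foot of the tray's stop, the inner face of the case's end wall: y = +75 mm on the case's floor. The tray is fully home when its inner end touches it; tray_mid is then at y = -2.5 mm in the case's frame.
- tray_mid (a point): Centre of the aluminium block of the loose burr tray, 12 mm above the case floor. Tray 96 mm wide, 155 mm long along the case's y, 0.25 to 0.5 kg; block 24 mm high, with small burrs standing up to 42 mm. It starts 35 to 65 mm short of home, jutting from the open -y end, and slides with 1 to 4 N; press it home with 5 N or more; more than 18 N damages it.
- tray_end (a point): Middle of the outer face of the tray's end plate (96 mm wide, 6 mm thick, up to 42 mm above the case floor), 21 mm above the case floor and 77.5 mm from tray_mid towards the case's -y; the face looks along -y. Push here.
- lid (a joint): Lid angle, rad: 0 shut, 1.57 upright, 2.05 fully open on its stop; starts at 1.88 to 2.05. The hinge rubs (0.04 N m), so the lid (0.17 to 0.29 kg) only takes over well past upright, below about 1.1 to 1.3, and falls in 1 to 3 s onto the catch, staying ajar at about 0.06. The hand must not touch it between 0.8 and 0.15. More than 18 N from the hand splits it.
- lid_hinge (a point): Middle of the hinge axis, at x = +60, z = +50 mm in the case's frame (rim of the far wall); the axis runs along the case's y. The point's axes turn with the lid: -x to the lid's free edge, z out of its outer face.
- lid_edge (a point): Middle of the lid's free edge, on its outer face, 130 mm from the hinge. Wooden lid 8 mm thick, 130 long, 176 wide; shut, its outer face is 58 mm above the case floor. A brass tongue here clips over a sprung nose; a 14 mm lip hangs from the -y side. With the lid ajar, a press of about 4 to 7 N here snaps the catch in the last 8 mm; then it stops hard; hold it there with 5 N or more.
- tin_mid (a point): Bystander: steel can 66 mm across, 110 mm high; its centre.
- bench_brush_mid (a point): Bystander: wooden bench brush, 170 mm long, lying down.
- ring_clamp_mid (a point): Bystander: wooden ring clamp with a steel collar, 110 mm long, lying down; its centre.
There are look-alikes about, which are no part of the job. Leave any brown or yellow look-alike of the part that bears tray_mid alone.

How it is judged (in metres and radians):
On the way, in this order (a step that is already met when the one before it is completed fails the run):
1. the tray is fully home (within 3 mm) and held pressed against its stop by the hand, the lid still open (y of tray_mid in the frame of case above -0.0055 m and value of joint lid above 1.3 rad and contact force between any of the arm, the fingers and tray above 4 N), for 0.2 s.
2. the lid has fallen by itself onto its catch, untouched (value of joint lid between 0.025 and 0.12 rad and contact force between each of the arm, the fingers and lid below 0.1 N), for 0.2 s.
3. the lid is snapped fully shut and held down by the hand (value of joint lid below 0.015 rad and contact force between any of the arm, the fingers and lid above 4 N), for 0.2 s.
At the end, for the whole second after the job is handed in: The tray is home within 3 mm of its stop and the lid is snapped fully shut (joint below 0.015 rad) (value of joint lid below 0.015 rad and y of tray_mid in the frame of case above -0.0055 m); the robot touches nothing.
It fails at once if the hand presses the lid with more than 18 N (contact force between any of the arm, the fingers and lid above 18 N).
It fails at once if the hand pushes the tray with more than 18 N (contact force between any of the arm, the fingers and tray above 18 N).
It fails at once if the lid is carried down: touched between 0.8 and 0.15 rad (value of joint lid between 0.15 and 0.8 rad and contact force between any of the arm, the fingers and lid above 0.3 N).
It fails at once if a bystander is moved by more than 20 mm (distance of any of tin_mid, bench_brush_mid, ring_clamp_mid from where it was at the start of the episode above 0.02 m).
It also fails if it takes over 72 s, if anything falls off the work surface, if the arm or the gripper's body presses on something with over 40 N, if the wrist force passes 120 N, or if a joint passes its speed limit or range.

## Working session

There is one attempt and no reset: what is moved stays moved. The work goes in short steps, Python scripts to look and compute and a tool call to move; the robot and the scene stay as the last step left them, time stands still between calls to the robot, and variables do not carry over. Pictures are saved under pics/ and viewed, about 8 in all and at most 12, crops included, and the job is handed in when it is done.

Besides the shell and the picture viewer there is one more tool, called after "Request:" as name(argument=value, ...) on one line, values as JSON. carry_out: Moves the arm, as the interface text tells. Its arguments: {"type":"object","properties":{"series":{"type":"array"},"grip_force":{"type":"number"}},"required":["series"]}

```bash
mkdir -p pics
cat > h.py <<'E'
import numpy as np, cv2
from bench import sense, grab_frame, cut_out, tip_of
def K(f):
    fl=240/np.tan(np.radians(f["vertical_fov"])/2); return np.array([[fl,0,f["cx"]],[0,fl,f["cy"]],[0,0,1.]])
def ray(f,rc):
    p=cv2.undistortPoints(np.array([[[rc[1],rc[0]]]],float),K(f),np.array(f["D"],float))[0,0]
    return np.array([p[0],p[1],1.])
def world(f,rc,d=None):
    if d is None:
        r,c=int(round(rc[0])),int(round(rc[1])); w=f["depth"][max(r-1,0):r+2,max(c-1,0):c+2]; w=w[w>0]
        if not len(w): return None
        d=np.median(w)
    return (np.array(f["extrinsics"])@np.append(ray(f,rc)*d,1))[:3]
def cloud(f,mask):
    rr,cc=np.nonzero(mask&(f["depth"]>0))
    p=cv2.undistortPoints(np.stack([cc,rr],1)[:,None].astype(float),K(f),np.array(f["D"],float))[:,0]
    d=f["depth"][rr,cc][:,None]; P=np.hstack([p*d,d,np.ones_like(d)])
    return (P@np.array(f["extrinsics"]).T)[:,:3]
E
cat > a.py <<'E'
from h import *
np.set_printoptions(precision=1,suppress=True)
for cam in("side","top"):
    f=grab_frame(cam); im=f["pixels"].copy(); cv2.imwrite(f"pics/{cam}0.png",im)
    print(cam,np.array(f["extrinsics"])[:3].round(2).tolist())
    for n in["case","case_stop","tray_mid","tray_end","lid_hinge","lid_edge","tin_mid","bench_brush_mid","ring_clamp_mid"]:
        for t in tip_of(n,cam)[:3]:
            print(n,np.array(t["at"]),round(t["conf"],2),world(f,t["at"]))
s=sense();print(s)
E
python3 a.py
```

```text
side [[0.89, -0.32, 0.33, 172.91], [-0.46, -0.61, 0.65, -799.94], [-0.01, -0.73, -0.69, 880.08]]
case [234.9 316.3] 0.89 [555.2 -19.4  69.4]
case [222.3 293.6] 0.67 [529.3  70.7  54.5]
case_stop [222.3 293.7] 0.68 [529.6  70.5  54.5]
tray_mid [358.5 308. ] 0.91 [ 382.2 -319.3   22.4]
tray_mid [305.8 430.8] 0.81 [ 708.2 -328.1   23.7]
tray_mid [239.9 329.8] 0.76 [578.7 -51.7  67.9]
tray_end [276.8 422.1] 0.86 [ 744.4 -243.3   25.8]
tray_end [251.9 348.1] 0.72 [ 596.3 -117.4   73.3]
tray_end [337.7 329.8] 0.7 [ 449.6 -294.1   23.5]
lid_hinge [210.3 328.8] 0.7 [617.4  27.   96.1]
lid_edge [168.  347.5] 0.68 [835.4 298.4   0.6]
tin_mid [165.2 287.8] 0.83 [610.1 285.6  91.3]
bench_brush_mid [196.  214.5] 0.69 [376.5 341.   17.3]
ring_clamp_mid [368.7 404.4] 0.9 [ 554.1 -439.    23.2]
top [[0.02, -0.98, 0.19, 316.84], [-1.0, -0.01, 0.02, -51.29], [-0.02, -0.19, -0.98, 1206.28]]
case [236.2 318.2] 0.79 [548.8   6.2  68.6]
case_stop [241.7 292. ] 0.9 [532.1  72.3  75.9]
case_stop [206.5 313.1] 0.56 [618.8  19.3 100. ]
tray_mid [224.7 335.7] 0.93 [579.5 -38.2  69.1]
tray_mid [301.8 437.4] 0.9
[... 334 characters left out ...]
9.4 315.3] 0.64 [612.8  13.9  94.4]
tin_mid [207.1 203.6] 0.72 [611.9 296.7 108.6]
bench_brush_mid [305.  188.6] 0.65 [369.3 346.3  19. ]
ring_clamp_mid [222.1 331.2] 0.73 [586.3 -26.5  68.9]
ring_clamp_mid [207.  203.5] 0.63 [612.1 296.9 108.6]
ring_clamp_mid [241.8 484.2] 0.55 [ 548.8 -432.9   24.4]
{'clock': 1.0, 'qpos': array([-1.3,  0.5, -0. ,  1.5,  0. ,  1.1, -0.1]), 'joint_velocities': array([ 0.,  0., -0., -0., -0.,  0., -0.]), 'effort': array([ -0. , -58.3,   1. , -25.9,   0. ,   0. ,  -0. ]), 'eef_pos': array([208.7, 615.6, 200.3]), 'eef_rot': array([-1. ,  1.3,  1. ]), 'wrist_force': array([-0.5,  0.4, -0.8]), 'moment': array([-0. , -0. , -0.1]), 'grip_width': 0.9993867290158048}
```

View pics/side0.png

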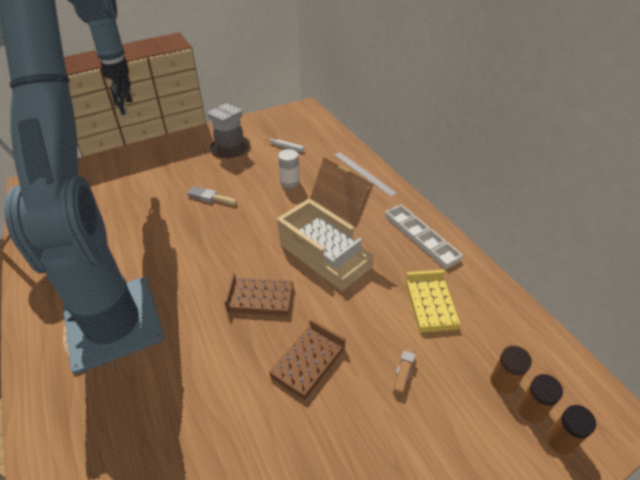

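View pics/top0.png

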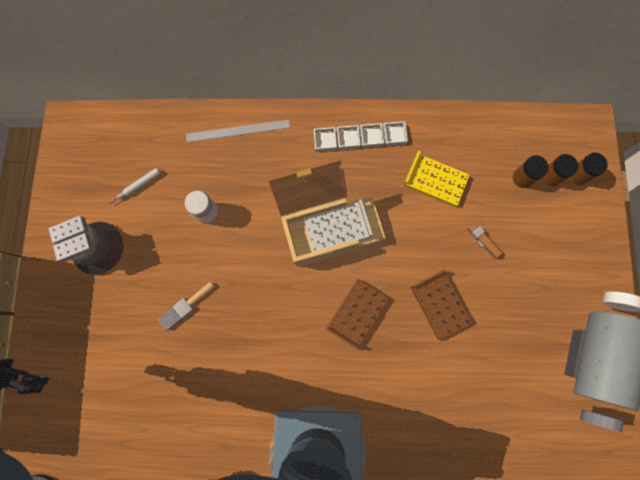

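```bash
cat > b.py <<'E'
from h import *
np.set_printoptions(precision=1,suppress=True)
C=[]
for cam,c in(("top",(slice(150,280),slice(255,400))),("side",(slice(145,300),slice(265,385)))):
    f=grab_frame(cam); m=np.zeros((480,640),bool); m[c]=1; P=cloud(f,m); C.append(P)
    cv2.imwrite(f"pics/{cam}_c.png",cv2.resize(f["pixels"][c],None,fx=4,fy=4,interpolation=cv2.INTER_CUBIC))
    np.save(cam+"_P.npy",P)
    h,e=np.histogram(P[:,2],bins=np.arange(20,240,4)); print(cam,dict(zip(e.astype(int).tolist(),h.tolist())))
    for n in ["case","tray_mid","lid_edge"]:
        for k in cut_out(n,cam)[:3]: print(n,np.array(k["at"]),round(k["conf"],2),k["mask"].sum())
    for lo,hi in((84,104),):
        S=P[(P[:,2]>lo)&(P[:,2]<hi)][:,:2].astype(np.float32); print(cv2.minAreaRect(S))
    # map of heights in world
a=cv2.imread("pics/top_c.png");b=cv2.imread("pics/side_c.png")
# height map of top cloud
P=np.vstack(C); g=np.full((75,75),np.nan)
H=np.zeros((300,340),np.uint8)
for x,y,z in P[np.argsort(P[:,2])]:
    r,c=int(790-x),int(190-y)
    if 0<=r<300 and 0<=c<340: cv2.circle(H,(c,r),1,int(np.clip(z,0,250)),-1)
Hc=cv2.applyColorMap(H,cv2.COLORMAP_JET)
W=np.hstack([cv2.resize(a,(400,360)),cv2.resize(Hc,(400,360))])
cv2.imwrite("pics/w1.png",W); cv2.imwrite("pics/w2.png",b)
print(b.shape)
E
python3 b.py
```

```text
top {20: 21, 24: 27, 28: 22, 32: 21, 36: 64, 40: 531, 44: 609, 48: 74, 52: 28, 56: 27, 60: 90, 64: 842, 68: 1067, 72: 135, 76: 58, 80: 70, 84: 179, 88: 187, 92: 498, 96: 239, 100: 80, 104: 81, 108: 80, 112: 92, 116: 84, 120: 87, 124: 92, 128: 91, 132: 92, 136: 100, 140: 92, 144: 94, 148: 88, 152: 102, 156: 96, 160: 95, 164: 102, 168: 103, 172: 117, 176: 83, 180: 123, 184: 94, 188: 99, 192: 91, 196: 91, 200: 100, 204: 150, 208: 142, 212: 55, 216: 18, 220: 0, 224: 0, 228: 0, 232: 0}
case [204.4 310.1] 0.86 5467
tray_mid [223.4 335. ] 0.96 2225
tray_mid [180.5 437.3] 0.92 2068
tray_mid [313.4 359. ] 0.87 2262
lid_edge [186.5 309.6] 0.83 2820
lid_edge [310.9 179. ] 0.6 743
((567.8804321289062, -15.664779663085938), (131.978759765625, 209.11978149414062), 17.34308433532715)
side {20: 427, 24: 286, 28: 120, 32: 118, 36: 161, 40: 507, 44: 404, 48: 131, 52: 144, 56: 140, 60: 171, 64: 685, 68: 588, 72: 202, 76: 184, 80: 229, 84: 272, 88: 238, 92: 424, 96: 163, 100: 116, 104: 130, 108: 195, 112: 108, 116: 90, 120: 80, 124: 82, 128: 91, 132: 87, 136: 87, 140: 95, 144: 83, 148: 86, 152: 99, 156: 89, 160: 90, 164: 88, 168: 96, 172: 99, 176: 93, 180: 89, 184: 97, 188: 97, 192: 95, 196: 91, 200: 84, 204: 104, 208: 57, 212: 26, 216: 8, 220: 0, 224: 0, 228: 0, 232: 0}
case [216.3 335. ] 0.9 6245
tray_mid [295.2 258.3] 0.94 2194
tray_mid [300.4 429.2] 0.84 2522
tray_mid [241.8 330.9] 0.81 1488
lid_edge [190.5 341.6] 0.62 2656
((566.28369140625, 100.52301025390625), (466.761962890625, 176.7535400390625), 89.74978637695312)
(620, 480, 3)
```

View pics/w1.png

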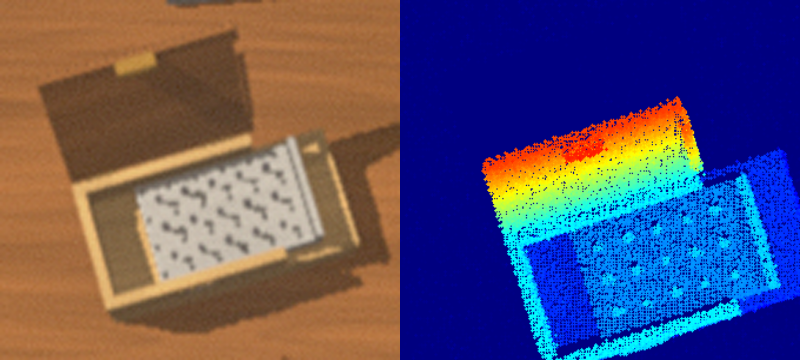

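View pics/w2.png

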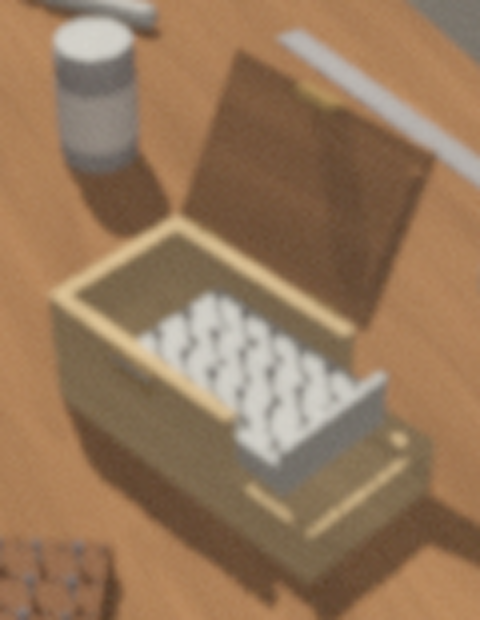

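```bash
cat > fit.py <<'E'
from h import *
from scipy.optimize import least_squares, minimize
from scipy.spatial.transform import Rotation as R
np.set_printoptions(precision=2,suppress=True)
segs=[((-55,-85),(-55,80)),((-55,80),(55,80)),((55,80),(55,-85))]
def loc(P,q):
    c,s=np.cos(q[2]),np.sin(q[2]); d=P[:,:2]-q[:2]; return np.stack([c*d[:,0]+s*d[:,1],-s*d[:,0]+c*d[:,1]],1)
def dist(p):
    o=[]
    for a,b in segs:
        a=np.array(a,float);b=np.array(b,float);t=np.clip(((p-a)@(b-a))/((b-a)@(b-a)),0,1)
        o.append(np.linalg.norm(p-a-t[:,None]*(b-a),axis=1))
    return np.min(o,0)
for cam in("top","side"):
    P=np.load(cam+"_P.npy"); S=P[(P[:,2]>90)&(P[:,2]<99)&(P[:,1]<150)]
    q=np.array([565,0,0.27])
    for it in range(4):
        l=loc(S,q); k=(dist(l)<(15 if it<2 else 9)); A=S[k]
        q=least_squares(lambda q:np.maximum(dist(loc(A,q))-4,0)+.05*dist(loc(A,q)),q,x_scale=[1,1,.01],loss="soft_l1").x
    l=loc(P,q); m=lambda x0,x1,y0,y1,z0,z1:P[(l[:,0]>x0)&(l[:,0]<x1)&(l[:,1]>y0)&(l[:,1]<y1)&(P[:,2]>z0)&(P[:,2]<z1)]
    fl=np.median(m(-35,35,-155,-135,30,60)[:,2]); fl2=np.median(m(-35,35,50,68,30,60)[:,2]); rim=np.median(A[:,2])
    T=m(-40,40,-145,-60,fl+33,fl+47); tl=loc(T,q)
    tb=m(-44,44,-140,70,fl+20,fl+28); ty=loc(tb,q)
    L=m(60,150,-80,80,115,220); c=np.c_[loc(L,q)[:,0]-60,L[:,2]-fl-50]
    u,sv,v=np.linalg.svd(np.c_[c-c.mean(0)]); d=v[0]*np.sign(v[0][1])
    print(cam,"pose",q,"n",len(A),"floor",fl,fl2,"rim",rim,"plate y",np.percentile(tl[:,1],[2,10,50,90]),"x",np.percentile(tl[:,0],[2,98]),"block y",np.percentile(ty[:,1],[1,50,99]),"lid",np.pi-np.arctan2(d[1],d[0]),"edge z",L[:,2].max())
    print("rim loc extents",np.percentile(loc(A,q)[:,0],[1,99]),np.percentile(loc(A,q)[:,1],[1,99]))
E
python3 fit.py; python3 -c "
from h import *
from scipy.spatial.transform import Rotation as R
print(R.from_rotvec(sense()['eef_rot']).as_matrix().round(3))"
```

```text
top pose [560.7    2.67   0.3 ] n 806 floor 44.15175851927415 44.06534354553628 rim 94.40800038407735 plate y [-123.9  -123.25 -119.17  -66.87] x [-36.01  36.51] block y [-116.76  -45.03   29.31] lid 2.0429202094363164 edge z 218.6446319519506
rim loc extents [-61.68  63.16] [-83.03  84.43]
side pose [561.74   0.52   0.31] n 613 floor 43.6573369643927 43.82750495092205 rim 93.6083394827591 plate y [-124.5  -123.88 -120.41  -66.06] x [-37.02  37.42] block y [-124.02  -48.38   30.06] lid 2.036179219933964 edge z 218.80130593973968
rim loc extents [-61.94  63.61] [-84.1  85.4]
[[ 0.    -0.947  0.321]
 [ 0.     0.321  0.947]
 [-1.    -0.     0.   ]]
```

Request:
carry_out(series=[{"jaw":0,"linear":[-50,0,0],"twist":[0,0,0]},{"jaw":0,"linear":[-50,0,0],"twist":[0,0,0]},{"jaw":0,"linear":[0,-39,-30.6],"twist":[0,0,0]},{"jaw":0,"linear":[0,-39,-30.6],"twist":[0,0,0]},{"jaw":0,"linear":[0,-39,-30.6],"twist":[0,0,0]},{"jaw":0,"linear":[0,-39,-30.6],"twist":[0,0,0]},{"jaw":0,"linear":[0,-39,-30.6],"twist":[0,0,0]},{"jaw":0,"linear":[0,-39,-30.6],"twist":[0,0,0]},{"jaw":0,"linear":[0,-39,-30.6],"twist":[0,0,0]},{"jaw":0,"linear":[0,-39,-30.6],"twist":[0,0,0]},{"jaw":0,"linear":[0,-39,-30.6],"twist":[0,0,0]},{"jaw":0,"linear":[0,-39,-30.6],"twist":[0,0,0]},{"jaw":0,"linear":[0,-28.6,-35.4],"twist":[0,0,0]},{"jaw":0,"linear":[0,-28.6,-35.4],"twist":[0,0,0]},{"jaw":0,"linear":[0,-28.6,-35.4],"twist":[0,0,0]},{"jaw":0,"linear":[0,-28.6,-35.4],"twist":[0,0,0]},{"jaw":0,"linear":[0,-28.6,-35.4],"twist":[0,0,0]},{"jaw":0,"linear":[0,-28.6,-35.4],"twist":[0,0,0]},{"jaw":0,"linear":[0,-28.6,-35.4],"twist":[0,0,0]},{"jaw":0,"linear":[0,-28.6,-35.4],"twist":[0,0,0]}])

```text
clock: 3.9
eef_pos: [606.1, -142.2, 300.4]
eef_rot: [-0.966, 1.346, 0.965]
wrist_force: [0.6, 0.7, -0.2]
grip_width: 0.0
```

Request:
carry_out(series=[{"jaw":0,"linear":[0,0,0],"twist":[9,0,0]},{"jaw":0,"linear":[0,0,0],"twist":[9,0,0]},{"jaw":0,"linear":[0,0,0],"twist":[9,0,0]},{"jaw":0,"linear":[0,0,0],"twist":[9,0,0]},{"jaw":0,"linear":[0,0,0],"twist":[9,0,0]},{"jaw":0,"linear":[0,0,0],"twist":[8.8,0,0]},{"jaw":0,"linear":[0,0,0],"twist":[0,0,0]},{"jaw":0,"linear":[0,0,0],"twist":[0,0,0]}])

```text
clock: 4.9
eef_pos: [605.6, -141.0, 300.3]
eef_rot: [-0.242, 1.557, 0.242]
wrist_force: [-0.1, -1.3, -0.4]
grip_width: -0.005
```

```bash
cat > s.py <<'E'
from h import *
from scipy.spatial.transform import Rotation as R
np.set_printoptions(precision=2,suppress=True)
O=np.array([561.3,1.6,44]);w=.305
C=np.array([[np.cos(w),-np.sin(w),0],[np.sin(w),np.cos(w),0],[0,0,1]])
s=sense(); M=R.from_rotvec(s["eef_rot"]).as_matrix()
print("t",s["clock"],"case xyz",C.T@(s["eef_pos"]-O),"F case",C.T@s["wrist_force"],"grip",s["grip_width"])
print("tool axes in case (cols)\n",C.T@M)
E
python3 s.py
```

```text
t 4.9 case xyz [  -0.57 -149.29  256.31] F case [-0.45 -1.17 -0.44] grip -0.005048514260056579
tool axes in case (cols)
 [[ 0. -0.  1.]
 [ 0.  1.  0.]
 [-1.  0.  0.]]
```

Request:
carry_out(series=[{"jaw":0,"linear":[50,-2,0],"twist":[0,0,0]},{"jaw":0,"linear":[50,0,0],"twist":[0,0,0]},{"jaw":0,"linear":[50,0,0],"twist":[0,0,0]},{"jaw":0,"linear":[40,0,0],"twist":[0,0,0]},{"jaw":0,"linear":[30,0,0],"twist":[0,0,0]},{"jaw":0,"linear":[20,0,0],"twist":[0,0,0]},{"jaw":0,"linear":[0,0,0],"twist":[0,0,0]},{"jaw":0,"linear":[0,0,0],"twist":[0,0,0]}])

```text
clock: 5.9
eef_pos: [607.2, -143.4, 61.6]
eef_rot: [-0.24, 1.556, 0.239]
wrist_force: [0.4, -0.1, 0.6]
grip_width: 0.004
```

```bash
python3 s.py
python3 - <<'E'
from h import *
f=grab_frame("side"); c=(slice(145,300),slice(265,385))
cv2.imwrite("pics/s2.png",cv2.resize(f["pixels"][c],None,fx=3.5,fy=3.5,interpolation=cv2.INTER_CUBIC))
E
```

```text
t 5.9 case xyz [   0.26 -152.06   17.56] F case [ 0.35 -0.2   0.61] grip 0.0038957113733026367
tool axes in case (cols)
 [[ 0. -0.  1.]
 [-0.  1.  0.]
 [-1. -0.  0.]]
```

View pics/s2.png

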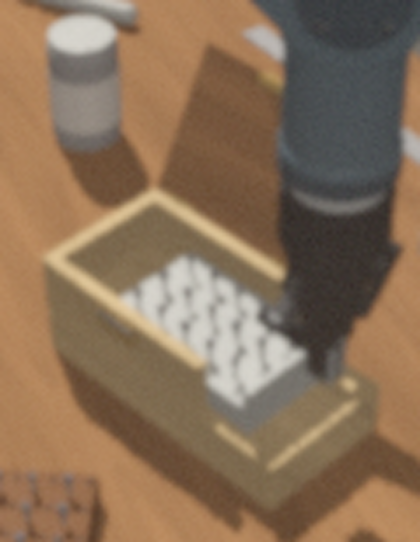

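Request:
carry_out(series=[{"jaw":0,"linear":[0,4,0],"twist":[0,0,0]},{"jaw":0,"linear":[0,4,0],"twist":[0,0,0]},{"jaw":0,"linear":[0,4,0],"twist":[0,0,0]},{"jaw":0,"linear":[0,3,0],"twist":[0,0,0]},{"jaw":0,"linear":[0,3,0],"twist":[0,0,0]},{"jaw":0,"linear":[0,3,0],"twist":[0,0,0]},{"jaw":0,"linear":[0,4,0],"twist":[0,0,0]},{"jaw":0,"linear":[0,4,0],"twist":[0,0,0]},{"jaw":0,"linear":[0,4,0],"twist":[0,0,0]},{"jaw":0,"linear":[0,4,0],"twist":[0,0,0]},{"jaw":0,"linear":[0,4,0],"twist":[0,0,0]}])

```text
clock: 7.32
eef_pos: [593.8, -103.6, 60.3]
eef_rot: [-0.239, 1.557, 0.239]
wrist_force: [-0.6, -0.0, 0.0]
grip_width: -0.003
```

```bash
python3 s.py
cat > tray.py <<'E'
from s import *
for cam in("top","side"):
    f=grab_frame(cam); m=np.zeros((480,640),bool); m[150:300,255:400]=1
    P=(cloud(f,m)-O)@C
    k=(abs(P[:,0])<40)&(abs(P[:,2]-25)<5)&(P[:,1]>-60)&(P[:,1]<80)
    print(cam,"inner end y",np.percentile(P[k,1],[97,99]),"=> short",75-np.percentile(P[k,1],[97,99]))
E
python3 tray.py|tail -2
```

```text
t 7.325 case xyz [  -0.58 -110.09   16.3 ] F case [-0.55  0.13  0.05] grip -0.0027840436360452485
tool axes in case (cols)
 [[ 0. -0.  1.]
 [-0.  1.  0.]
 [-1. -0.  0.]]
 [-0.  1.  0.]
 [-1. -0.  0.]]Traceback (most recent call last):
  File "tray.py", line 6, in <module>
    print(cam,"inner end y",np.percentile(P[k,1],[97,99]),"=> short",75-np.percentile(P[k,1],[97,99]))
                            ~~~~~~~~~~~~~^^^^^^^^^^^^^^^^
    return _quantile_unchecked(
        a, q, axis, out, overwrite_input, method, keepdims, weights)
    return _ureduce(a,
                    func=_quantile_ureduce_func,
    ...<5 lines>...
                    overwrite_input=overwrite_input,
                    method=method)
    r = func(a, **kwargs)
    result = _quantile(arr,
                       quantiles=q,
    ...<2 lines>...
                       out=out,
                       weights=wgt)
    slices_having_nans = np.isnan(arr[-1, ...])
                                  ~~~^^^^^^^^^
IndexError: index -1 is out of bounds for axis 0 with size 0
```

```bash
sed -i 's/("top","side")/("side",)/' tray.py; sed -i 's/.*print(cam,"inner.*/    print(cam,k.sum()); k.any() and print("inner end y",np.percentile(P[k,1],[97,99]),"short",75-np.percentile(P[k,1],[97,99]))/' tray.py; python3 tray.py|tail -3;python3 - <<'E'
from h import *
f=grab_frame("side"); c=(slice(145,300),slice(265,385))
cv2.imwrite("pics/s3.png",cv2.resize(f["pixels"][c],None,fx=3.5,fy=3.5,interpolation=cv2.INTER_CUBIC))
E
```

```text
[-1.  0. -0.]]
side 493
inner end y [75.59 76.43] short [-0.59 -1.43]
```

View pics/s3.png

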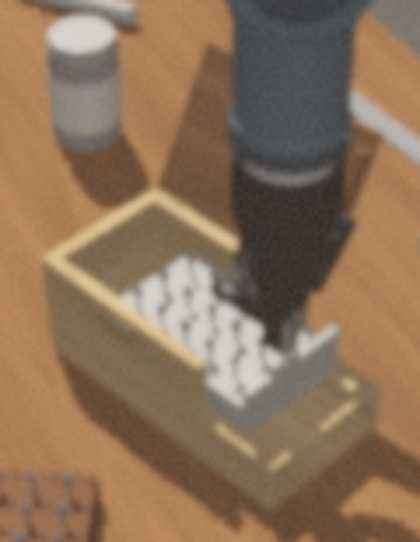

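```bash
cat > proj.py <<'E'
from s import *
def pr(f,p):
    E=np.linalg.inv(np.array(f["extrinsics"])); return cv2.projectPoints(np.array([p],float),cv2.Rodrigues(E[:3,:3])[0],E[:3,3],K(f),np.array(f["D"],float))[0][0,0]
if __name__=="__main__":
  for cam in("side","top"):
    f=grab_frame(cam)
    for n,p in(("tcp now",s["eef_pos"]),("prev",[607.2,-143.4,61.6]),("tray_end top",O+C@[0,-123.5,42]),("base",[0,0,0])):
        print(cam,n,pr(f,p))
    m=np.zeros((480,640),bool); m[150:300,255:420]=1
    P=(cloud(f,m)-O)@C
    k=(abs(P[:,0])<30)&(abs(P[:,1]+110)<30)&(P[:,2]>44)&(P[:,2]<120)
    print(cam,k.sum(),[ (z,P[k&(P[:,2]>=z)&(P[:,2]<z+10)].min(0),P[k&(P[:,2]>=z)&(P[:,2]<z+10)].max(0)) for z in range(44,120,10) if (k&(P[:,2]>=z)&(P[:,2]<z+10)).any()])
    k=(abs(P[:,0])<44)&(P[:,1]>-140)&(P[:,1]<-60)&(P[:,2]>36)&(P[:,2]<44); print("plate top",np.percentile(P[k],[2,50,98],axis=0).tolist())
  cv2.imwrite("pics/t3.png",cv2.resize(f["pixels"][150:290,250:410],None,fx=4,fy=4,interpolation=cv2.INTER_CUBIC))
E
python3 proj.py|tail -n +6
```

```text
side tcp now [344.44 252.42]
side prev [356.78 260.2 ]
side tray_end top [348.76 247.81]
side base [111.88 322.47]
side 256 [(44, array([ -16.08, -123.82,   44.11]), array([  20.47, -117.  ,   53.82])), (54, array([ -15.35, -123.35,   54.04]), array([   5.45, -104.67,   63.65])), (64, array([ -14.52, -124.03,   64.  ]), array([  14.57, -105.27,   73.8 ])), (74, array([ -14.68, -124.93,   74.58]), array([  13.11, -115.25,   82.64])), (84, array([ -28.43, -125.72,   85.15]), array([  26.5 , -118.03,   93.99])), (94, array([ -29.99, -125.24,   94.01]), array([ 27.12, -98.82, 103.88])), (104, array([ -29.57, -128.63,  104.22]), array([ 29.13, -95.07, 113.26])), (114, array([ -17.75, -130.13,  114.74]), array([ 28.64, -99.85, 120.  ]))]
plate top [[-42.821906699344844, -126.20294816953489, 36.3486312126458], [-2.8662305668171246, -121.58821761114734, 40.785718570973074], [43.05265252636093, -63.75299762423861, 43.570138434932076]]
top tcp now [361.   220.41]
top prev [376.4  215.49]
top tray_end top [366.46 216.36]
top base [317.08 455.33]
top 0 []Traceback (most recent call last):
  File
[... 217 characters left out ...]
                                                 ~~~~~~~~~~~~~^^^^^^^^^^^^^^^^^^^^^^^
    return _quantile_unchecked(
        a, q, axis, out, overwrite_input, method, keepdims, weights)
    return _ureduce(a,
                    func=_quantile_ureduce_func,
    ...<5 lines>...
                    overwrite_input=overwrite_input,
                    method=method)
    r = func(a, **kwargs)
    result = _quantile(arr,
                       quantiles=q,
    ...<2 lines>...
                       out=out,
                       weights=wgt)
    slices_having_nans = np.isnan(arr[-1, ...])
                                  ~~~^^^^^^^^^
IndexError: index -1 is out of bounds for axis 0 with size 0
```

Request:
carry_out(series=[{"jaw":0,"linear":[0,-15,0],"twist":[0,0,0]},{"jaw":0,"linear":[0,-15,0],"twist":[0,0,0]},{"jaw":0,"linear":[0,-15,0],"twist":[0,0,0]},{"jaw":0,"linear":[0,0,0],"twist":[0,0,0]},{"jaw":0,"linear":[0,0,0],"twist":[0,0,0]}])

```text
clock: 8.2
eef_pos: [607.3, -146.5, 60.1]
eef_rot: [-0.239, 1.558, 0.24]
wrist_force: [-0.7, -0.2, -0.2]
grip_width: 0.003
```

```bash
cat > tip.py <<'E'
from s import *
t=C.T@(s["eef_pos"]-O)
f=grab_frame("side"); m=np.zeros((480,640),bool); m[140:300,265:420]=1
P=(cloud(f,m)-O)@C
k=(abs(P[:,0]-t[0])<45)&(abs(P[:,1]-t[1])<26)&(P[:,2]>4)
for z in range(4,130,8):
    a=P[k&(P[:,2]>=z)&(P[:,2]<z+8)]
    if len(a): print(z,len(a),a.min(0),a.max(0))
E
python3 tip.py
python3 - <<'E'
from h import *
f=grab_frame("side"); c=(slice(180,290),slice(290,390))
cv2.imwrite("pics/s4.png",cv2.resize(f["pixels"][c],None,fx=5,fy=5,interpolation=cv2.INTER_CUBIC))
E
```

```text
t 8.2 case xyz [  -0.61 -155.06   16.13] F case [-0.68  0.02 -0.18] grip 0.002585809049323345
tool axes in case (cols)
 [[-0.  0.  1.]
 [ 0.  1. -0.]
 [-1.  0. -0.]]
36 1 [  -4.48 -162.03   43.46] [  -4.48 -162.03   43.46]
44 5 [  -7.68 -166.49   48.72] [   5.62 -161.21   50.18]
52 22 [ -13.67 -168.7    52.74] [  13.23 -152.81   59.53]
60 22 [ -15.61 -168.15   60.19] [  11.   -147.83   66.88]
68 25 [ -16.05 -168.86   68.1 ] [   6.77 -149.95   75.94]
76 16 [ -14.89 -167.78   76.07] [   4.59 -161.05   83.77]
84 15 [ -14.03 -170.17   84.45] [  26.25 -166.16   91.98]
92 52 [ -34.78 -170.29   92.13] [  32.93 -147.     99.99]
100 54 [ -40.65 -171.3   100.02] [  38.57 -144.14  107.98]
108 60 [ -44.73 -174.2   108.08] [  44.31 -140.02  115.93]
116 47 [ -44.7  -174.22  116.24] [  43.93 -151.74  123.83]
124 55 [ -45.57 -174.89  124.3 ] [  43.95 -153.34  131.8 ]
```

View pics/s4.png

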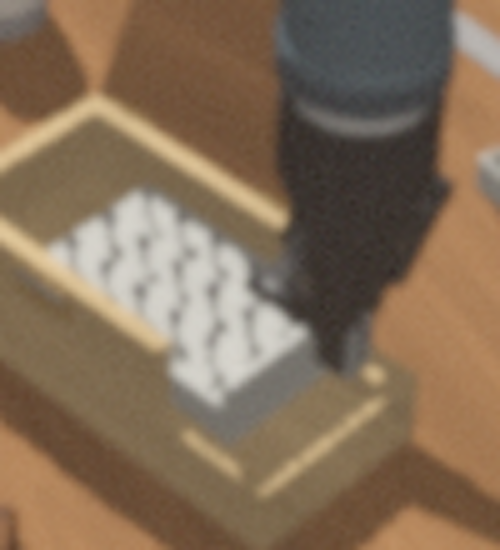

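Request:
carry_out(series=[{"jaw":0,"linear":[5,0,0],"twist":[0,0,0]},{"jaw":0,"linear":[5,0,0],"twist":[0,0,0]},{"jaw":0,"linear":[0,0,0],"twist":[0,0,0]}])

```text
clock: 8.68
eef_pos: [606.9, -146.5, 49.6]
eef_rot: [-0.239, 1.559, 0.24]
wrist_force: [0.0, -0.3, -0.6]
grip_width: -0.001
```

```bash
python3 tip.py|sed -n '1p;5,12p'
```

```text
t 8.675 case xyz [  -0.98 -154.92    5.63] F case [-0.07 -0.28 -0.59] grip -0.0006871966850426055
 [-1.  0. -0.]]
4 1 [ -40.16 -132.24    4.42] [ -40.16 -132.24    4.42]
36 13 [ -13.32 -167.77   37.6 ] [   4.78 -148.93   43.88]
44 23 [ -14.81 -167.53   45.  ] [  14.54 -149.17   51.88]
52 26 [ -16.32 -167.99   52.15] [  13.57 -149.88   59.32]
60 22 [ -15.4  -167.63   60.3 ] [  12.83 -150.88   67.72]
68 11 [ -14.24 -167.41   68.2 ] [   7.74 -160.79   73.67]
76 23 [ -29.04 -170.61   76.03] [  27.05 -163.     83.92]
```

Request:
carry_out(series=[{"jaw":0,"linear":[3,0,0],"twist":[0,0,0]},{"jaw":0,"linear":[1.5,0,0],"twist":[0,0,0]},{"jaw":0,"linear":[1,0,0],"twist":[0,0,0]},{"jaw":0,"linear":[1,0,0],"twist":[0,0,0]},{"jaw":0,"linear":[1,0,0],"twist":[0,0,0]}])

```text
clock: 9.35
eef_pos: [607.4, -146.8, 42.8]
eef_rot: [-0.239, 1.557, 0.239]
wrist_force: [-0.3, 0.2, 0.8]
grip_width: -0.002
```

Request:
carry_out(series=[{"jaw":0,"linear":[2,0,0],"twist":[0,0,0]},{"jaw":0,"linear":[2,0,0],"twist":[0,0,0]}])

```text
clock: 9.6
eef_pos: [607.4, -146.8, 38.7]
eef_rot: [-0.239, 1.557, 0.239]
wrist_force: [0.5, 0.7, 0.5]
grip_width: 0.002
```

```bash
python3 tip.py|sed -n '1p;5,12p'
```

```text
t 9.6 case xyz [  -0.59 -155.38   -5.32] F case [0.63 0.49 0.46] grip 0.0015406125846600465
 [-1.  0.  0.]]
4 5 [ -45.09 -160.95    4.21] [  34.55 -134.34    5.85]
20 1 [  -5.33 -163.89   27.53] [  -5.33 -163.89   27.53]
28 18 [ -14.29 -168.15   29.  ] [   5.66 -148.89   35.91]
36 24 [ -15.79 -169.81   36.38] [  11.94 -148.82   43.82]
44 25 [ -16.13 -168.59   44.69] [  12.85 -150.81   51.33]
52 16 [ -14.73 -167.87   52.21] [  11.81 -160.06   58.46]
60 14 [ -14.38 -169.21   60.78] [  12.78 -162.56   67.01]
```

Request:
carry_out(series=[{"jaw":0,"linear":[4,0,0],"twist":[0,0,0]},{"jaw":0,"linear":[4,0,0],"twist":[0,0,0]},{"jaw":0,"linear":[2,0,0],"twist":[0,0,0]},{"jaw":0,"linear":[0,5,0],"twist":[0,0,0]},{"jaw":0,"linear":[0,5,0],"twist":[0,0,0]},{"jaw":0,"linear":[0,3,0],"twist":[0,0,0]},{"jaw":0,"linear":[0,2,0],"twist":[0,0,0]},{"jaw":0,"linear":[0,2,0],"twist":[0,0,0]},{"jaw":0,"linear":[0,2,0],"twist":[0,0,0]},{"jaw":0,"linear":[0,2,0],"twist":[0,0,0]},{"jaw":0,"linear":[0,2,0],"twist":[0,0,0]},{"jaw":0,"linear":[0,2,0],"twist":[0,0,0]}])

```text
clock: 11.15
eef_pos: [599.9, -123.3, 28.8]
eef_rot: [-0.24, 1.557, 0.239]
wrist_force: [0.7, -1.1, -1.4]
grip_width: -0.002
```

```bash
python3 tip.py|sed -n '1p;5,9p'; sed -i 's/P\[:,1\]>-60/P[:,1]>-40/;s/P\[:,1\]<80/P[:,1]<68/' tray.py;python3 tray.py|tail -2
```

```text
t 11.15 case xyz [  -0.68 -130.77  -15.18] F case [ 0.38 -1.26 -1.44] grip -0.0018738439695927733
 [-1. -0.  0.]]
4 30 [ -45.62 -122.72    4.28] [  44.11 -116.33   11.46]
12 32 [ -45.27 -143.29   12.13] [  43.29 -108.2    19.88]
20 43 [ -44.48 -145.35   20.05] [  43.08 -104.79   27.44]
28 45 [ -44.11 -144.59   28.06] [   9.96 -118.89   35.6 ]
side 423
inner end y [30.71 32.46] short [44.29 42.54]
```

Request:
carry_out(series=[{"jaw":0,"linear":[0,2,0],"twist":[0,0,0]},{"jaw":0,"linear":[0,3,0],"twist":[0,0,0]},{"jaw":0,"linear":[0,3,0],"twist":[0,0,0]},{"jaw":0,"linear":[0,3,0],"twist":[0,0,0]},{"jaw":0,"linear":[0,3,0],"twist":[0,0,0]},{"jaw":0,"linear":[0,3,0],"twist":[0,0,0]},{"jaw":0,"linear":[0,3,0],"twist":[0,0,0]},{"jaw":0,"linear":[0,3,0],"twist":[0,0,0]},{"jaw":0,"linear":[0,3,0],"twist":[0,0,0]}])

```text
clock: 12.38
eef_pos: [592.0, -98.0, 28.8]
eef_rot: [-0.24, 1.557, 0.239]
wrist_force: [0.4, -2.0, 0.3]
grip_width: 0.001
```

```bash
python3 tip.py|sed -n '1p;5,9p'; python3 tray.py|tail -2
```

```text
t 12.375 case xyz [  -0.58 -104.22  -15.17] F case [-0.17 -2.    0.33] grip 0.0007085483704506649
 [-1. -0.  0.]]
4 33 [-44.84 -96.22   4.03] [ 43.3  -91.5   11.79]
12 28 [ -45.51 -116.63   12.05] [ 42.86 -92.46  19.84]
20 48 [ -44.57 -118.12   20.22] [ 42.34 -81.85  27.75]
28 46 [ -43.87 -118.35   28.12] [ 43.58 -92.08  35.87]
side 525
inner end y [55.99 58.46] short [19.01 16.54]
```

Request:
carry_out(series=[{"jaw":0,"linear":[0,3,0],"twist":[0,0,0]},{"jaw":0,"linear":[0,3,0],"twist":[0,0,0]},{"jaw":0,"linear":[0,2,0],"twist":[0,0,0]},{"jaw":0,"linear":[0,1,0],"twist":[0,0,0]},{"jaw":0,"linear":[0,1,0],"twist":[0,0,0]},{"jaw":0,"linear":[0,0.5,0],"twist":[0,0,0]}])

```text
clock: 13.22
eef_pos: [588.9, -88.1, 28.8]
eef_rot: [-0.239, 1.557, 0.239]
wrist_force: [1.2, -2.0, 0.0]
grip_width: -0.002
```

Request:
carry_out(series=[{"jaw":0,"linear":[0,0.7,0],"twist":[0,0,0]},{"jaw":0,"linear":[0,0.7,0],"twist":[0,0,0]}])

```text
clock: 13.48
eef_pos: [588.5, -86.8, 28.8]
eef_rot: [-0.239, 1.557, 0.239]
wrist_force: [1.4, -1.3, -0.2]
grip_width: -0.0
```

Request:
carry_out(series=[{"jaw":0,"linear":[0,0.7,0],"twist":[0,0,0]},{"jaw":0,"linear":[0,0.7,0],"twist":[0,0,0]}])

```text
clock: 13.72
eef_pos: [588.1, -85.4, 28.8]
eef_rot: [-0.239, 1.557, 0.239]
wrist_force: [1.0, -2.4, 0.3]
grip_width: 0.001
```

Request:
carry_out(series=[{"jaw":0,"linear":[0,0.6,0],"twist":[0,0,0]},{"jaw":0,"linear":[0,0.6,0],"twist":[0,0,0]}])

```text
clock: 13.98
eef_pos: [587.8, -84.6, 28.8]
eef_rot: [-0.24, 1.557, 0.239]
wrist_force: [0.8, -3.7, 0.2]
grip_width: -0.006
```

Request:
carry_out(series=[{"jaw":0,"linear":[0,0.6,0],"twist":[0,0,0]},{"jaw":0,"linear":[0,0.4,0],"twist":[0,0,0]}])

```text
clock: 14.22
eef_pos: [587.7, -84.7, 28.9]
eef_rot: [-0.24, 1.557, 0.237]
wrist_force: [3.0, -5.9, -2.1]
grip_width: 0.002
```

Request:
carry_out(series=[{"jaw":0,"linear":[0,0.5,0],"twist":[0,0,0]},{"jaw":0,"linear":[0,0.3,0],"twist":[0,0,0]}])

```text
clock: 14.48
eef_pos: [587.7, -84.7, 29.0]
eef_rot: [-0.241, 1.556, 0.236]
wrist_force: [2.5, -7.8, -1.5]
grip_width: 0.005
```

Request:
carry_out(series=[{"jaw":0,"linear":[0,0.4,0],"twist":[0,0,0]},{"jaw":0,"linear":[0,0,0],"twist":[0,0,0]},{"jaw":0,"linear":[0,0,0],"twist":[0,0,0]},{"jaw":0,"linear":[0,0,0],"twist":[0,0,0]},{"jaw":0,"linear":[0,0,0],"twist":[0,0,0]},{"jaw":0,"linear":[0,0,0],"twist":[0,0,0]}])

```text
clock: 15.22
eef_pos: [587.7, -84.7, 29.1]
eef_rot: [-0.241, 1.556, 0.236]
wrist_force: [3.9, -7.1, -2.5]
grip_width: 0.001
```

```bash
python3 tip.py|sed -n '1p;5,9p'; sed -i 's/P\[:,1\]<68/P[:,1]<80/' tray.py; python3 tray.py|tail -2
```

```text
t 15.225 case xyz [ -0.7  -90.24 -14.91] F case [ 1.55 -7.9  -2.48] grip 0.0011933968900621704
 [-1. -0.  0.]]
4 34 [-42.96 -83.38   4.05] [ 41.93 -77.69  11.87]
12 33 [ -42.87 -102.01   12.44] [ 43.68 -77.19  19.85]
20 41 [ -41.47 -103.18   20.31] [ 42.53 -78.17  27.89]
28 43 [ -41.48 -103.8    28.29] [ 43.84 -78.71  35.9 ]
side 574
inner end y [75.22 76.6 ] short [-0.22 -1.6 ]
```

Request:
carry_out(series=[{"jaw":0,"linear":[0,-10,0],"twist":[0,0,0]},{"jaw":0,"linear":[0,-20,0],"twist":[0,0,0]},{"jaw":0,"linear":[0,-20,0],"twist":[0,0,0]},{"jaw":0,"linear":[-56,0,0],"twist":[0,0,0]},{"jaw":0,"linear":[-56,0,0],"twist":[0,0,0]},{"jaw":0,"linear":[-56,0,0],"twist":[0,0,0]},{"jaw":0,"linear":[-56,0,0],"twist":[0,0,0]},{"jaw":0,"linear":[-56,0,0],"twist":[0,0,0]},{"jaw":0,"linear":[0,28,37.2],"twist":[0,0,0]},{"jaw":0,"linear":[0,28,37.2],"twist":[0,0,0]},{"jaw":0,"linear":[0,28,37.2],"twist":[0,0,0]},{"jaw":0,"linear":[0,28,37.2],"twist":[0,0,0]},{"jaw":0,"linear":[0,28,37.2],"twist":[0,0,0]},{"jaw":0,"linear":[0,0,0],"twist":[0,0,0]},{"jaw":0,"linear":[0,0,0],"twist":[0,0,0]}])

```text
clock: 17.2
eef_pos: [737.4, 57.4, 308.6]
eef_rot: [-0.239, 1.559, 0.237]
wrist_force: [0.7, -0.9, 0.5]
grip_width: 0.0
```

```bash
cat > lid.py <<'E'
from s import *
t=C.T@(s["eef_pos"]-O)
# lid angle & tip from both cameras
for cam in("top","side"):
    f=grab_frame(cam); m=np.zeros((480,640),bool); m[80:300,240:460]=1
    P=(cloud(f,m)-O)@C
    o=[]
    for y0,y1 in((-80,-60),(60,80),(-80,80)):
        k=(P[:,1]>y0)&(P[:,1]<y1)&(P[:,0]<140)&(P[:,2]>52)
        h=np.array([60,50.])
        d=P[k][:,[0,2]]-h; r=np.hypot(*d.T); a=np.arctan2(d[:,1],-d[:,0])[(r>60)&(r<135)]
        o.append((len(a),np.percentile(a,[10,50,90]) if len(a) else None))
    print(cam,"lid",o)
    k=(abs(P[:,0]-t[0])<30)&(abs(P[:,1]-t[1])<26)&(P[:,2]>t[2]+8)&(P[:,2]<t[2]+75)
    if k.any(): print("  hand min",P[k].min(0),"max",P[k].max(0), "tip-TCP z",np.sort(P[k][:,2])[:5]-t[2])
E
python3 lid.py
python3 - <<'E'
from s import *
f=grab_frame("top");m=np.ones((480,640),bool);P=(cloud(f,m)-O)@C
k=(abs(P[:,0])<40)&(P[:,1]>-100)&(P[:,1]<80)&(P[:,2]>36)&(P[:,2]<46)
print("plate/burr y pct",np.percentile(P[k,1],[1,3,10]) if k.any() else None)
E
```

```text
t 17.2 case xyz [184.7    0.38 264.57] F case [ 0.35 -1.09  0.55] grip 4.0637825007224806e-05
tool axes in case (cols)
 [[-0.  0.  1.]
 [-0.  1. -0.]
 [-1. -0. -0.]]
top lid [(203, array([2.02, 2.04, 2.07])), (218, array([2.01, 2.04, 2.07])), (1652, array([2.01, 2.04, 2.07]))]
  hand min [178.29 -10.41 321.82] max [180.03  10.62 324.73] tip-TCP z [57.25 58.21 59.76 60.16]
side lid [(162, array([2.03, 2.05, 2.08])), (158, array([2.02, 2.05, 2.08])), (1315, array([2.02, 2.05, 2.08]))]
  hand min [167.13 -13.33 294.27] max [196.96   8.29 338.76] tip-TCP z [29.71 31.04 31.96 32.33 33.09]
t 17.3 case xyz [184.36  -0.05 265.19] F case [-0.06  0.41  0.2 ] grip 0.0009204883008286381
tool axes in case (cols)
 [[-0.  0.  1.]
 [-0.  1. -0.]
 [-1. -0. -0.]]
plate/burr y pct [-78.85 -78.53 -77.41]
```

Request:
carry_out(series=[{"jaw":0,"linear":[40,0,0],"twist":[0,0,0]},{"jaw":0,"linear":[40,0,0],"twist":[0,0,0]},{"jaw":0,"linear":[40,0,0],"twist":[0,0,0]},{"jaw":0,"linear":[30,0,0],"twist":[0,0,0]},{"jaw":0,"linear":[0,0,0],"twist":[0,0,0]},{"jaw":0,"linear":[0,0,-12],"twist":[0,0,0]},{"jaw":0,"linear":[0,0,-12],"twist":[0,0,0]},{"jaw":0,"linear":[0,0,-5],"twist":[0,0,0]},{"jaw":0,"linear":[0,0,-5],"twist":[0,0,0]},{"jaw":0,"linear":[0,0,-5],"twist":[0,0,0]},{"jaw":0,"linear":[0,0,-5],"twist":[0,0,0]},{"jaw":0,"linear":[0,0,-5],"twist":[0,0,0]},{"jaw":0,"linear":[0,0,-5],"twist":[0,0,0]}])

```text
clock: 18.98
eef_pos: [686.3, 43.4, 159.2]
eef_rot: [-0.24, 1.556, 0.24]
wrist_force: [2.5, 0.8, 1.4]
grip_width: -0.001
```

```bash
python3 lid.py
```

```text
t 18.975 case xyz [131.74   2.34 115.18] F case [2.62 0.04 1.36] grip -0.0005517754210726541
tool axes in case (cols)
 [[ 0. -0.  1.]
 [-0.  1.  0.]
 [-1. -0.  0.]]
top lid [(193, array([1.95, 1.97, 1.99])), (64, array([0.03, 1.96, 1.98])), (1260, array([1.94, 1.97, 1.99]))]
  hand min [101.79 -23.36 145.17] max [126.6   28.33 175.25] tip-TCP z [29.99 32.46 32.59 33.86 34.09]
side lid [(150, array([1.94, 1.96, 1.99])), (148, array([1.94, 1.97, 1.99])), (1302, array([1.93, 1.97, 1.99]))]
  hand min [101.79 -23.4  143.48] max [154.49  28.13 189.86] tip-TCP z [28.31 29.25 31.32 31.44 31.57]
```

Request:
carry_out(series=[{"jaw":0,"linear":[0,0,-5],"twist":[0,0,0]},{"jaw":0,"linear":[0,0,-5],"twist":[0,0,0]},{"jaw":0,"linear":[0,0,-5],"twist":[0,0,0]},{"jaw":0,"linear":[0,0,-5],"twist":[0,0,0]},{"jaw":0,"linear":[0,0,-5],"twist":[0,0,0]},{"jaw":0,"linear":[0,0,-5],"twist":[0,0,0]},{"jaw":0,"linear":[0,0,-5],"twist":[0,0,0]},{"jaw":0,"linear":[0,0,-5],"twist":[0,0,0]},{"jaw":0,"linear":[0,0,-5],"twist":[0,0,0]},{"jaw":0,"linear":[0,0,-5],"twist":[0,0,0]}])

```text
clock: 20.32
eef_pos: [637.8, 28.2, 158.8]
eef_rot: [-0.239, 1.558, 0.239]
wrist_force: [0.9, 0.2, 0.0]
grip_width: -0.0
```

```bash
python3 lid.py
```

```text
t 20.325 case xyz [ 80.99   2.37 114.75] F case [ 0.89 -0.06  0.03] grip -0.00032466741523793816
tool axes in case (cols)
 [[-0. -0.  1.]
 [ 0.  1.  0.]
 [-1.  0. -0.]]
top lid [(101, array([1.55, 1.56, 1.6 ])), (16, array([0.02, 0.03, 0.04])), (524, array([0.03, 1.56, 1.59]))]
  hand min [ 52.41 -23.48 125.21] max [ 73.91  28.16 183.75] tip-TCP z [10.46 11.67 11.92 14.32 14.44]
side lid [(119, array([1.54, 1.56, 1.58])), (126, array([1.54, 1.56, 1.58])), (1076, array([1.53, 1.56, 1.59]))]
  hand min [ 51.39 -23.47 122.9 ] max [108.15  27.8  189.33] tip-TCP z [8.15 8.18 8.38 8.65 8.68]
```

Request:
carry_out(series=[{"jaw":0,"linear":[0,0,-4],"twist":[0,0,0]},{"jaw":0,"linear":[0,0,-4],"twist":[0,0,0]},{"jaw":0,"linear":[0,0,-4],"twist":[0,0,0]},{"jaw":0,"linear":[0,0,-4],"twist":[0,0,0]},{"jaw":0,"linear":[0,0,-4],"twist":[0,0,0]},{"jaw":0,"linear":[0,0,-3],"twist":[0,0,0]},{"jaw":0,"linear":[0,0,-3],"twist":[0,0,0]}])

```text
clock: 21.3
eef_pos: [613.3, 20.4, 158.8]
eef_rot: [-0.239, 1.557, 0.239]
wrist_force: [0.4, -0.0, -0.2]
grip_width: 0.001
```

```bash
python3 lid.py
```

```text
t 21.3 case xyz [ 55.2    2.31 114.82] F case [ 0.33 -0.13 -0.19] grip 0.0010708787514750076
tool axes in case (cols)
 [[ 0. -0.  1.]
 [-0.  1.  0.]
 [-1. -0.  0.]]
top lid [(40, array([1.32, 1.34, 1.37])), (18, array([0.02, 0.04, 0.05])), (229, array([0.03, 1.33, 1.37]))]
  hand min [ 25.46 -23.37 137.15] max [ 42.05  27.74 188.81] tip-TCP z [22.33 29.44 48.72 53.96 54.21]
side lid [(85, array([1.31, 1.32, 1.35])), (94, array([1.31, 1.32, 1.34])), (855, array([1.3 , 1.32, 1.37]))]
  hand min [ 25.47 -23.27 122.92] max [ 77.46  28.22 189.71] tip-TCP z [8.1  8.13 8.2  8.5  8.72]
```

Request:
carry_out(series=[{"jaw":0,"linear":[0,0,-3],"twist":[0,0,0]},{"jaw":0,"linear":[0,0,-3],"twist":[0,0,0]},{"jaw":0,"linear":[0,0,-2],"twist":[0,0,0]}])

```text
clock: 21.78
eef_pos: [605.6, 17.9, 158.8]
eef_rot: [-0.239, 1.558, 0.239]
wrist_force: [-0.5, -0.2, -0.7]
grip_width: 0.002
```

```bash
python3 lid.py|grep -v min
```

```text
t 21.775 case xyz [ 47.14   2.27 114.82] F case [-0.53 -0.   -0.7 ] grip 0.001841339861881453
tool axes in case (cols)
 [[-0.  0.  1.]
 [-0.  1. -0.]
 [-1. -0. -0.]]
top lid [(49, array([0.03, 1.29, 1.33])), (17, array([0.02, 0.03, 0.05])), (246, array([0.02, 1.27, 1.33]))]
side lid [(71, array([1.24, 1.25, 1.28])), (84, array([1.24, 1.25, 1.27])), (780, array([1.22, 1.25, 1.31]))]
```

```bash
python3 lid.py|grep -v min|tail -2; python3 lid.py|grep -v min|tail -1
```

```text
top lid [(44, array([1.25, 1.29, 1.33])), (10, array([0.02, 0.03, 0.03])), (245, array([0.03, 1.27, 1.33]))]
side lid [(71, array([1.25, 1.25, 1.29])), (83, array([1.24, 1.25, 1.27])), (773, array([1.22, 1.25, 1.32]))]
side lid [(71, array([1.24, 1.25, 1.28])), (88, array([1.24, 1.25, 1.28])), (779, array([1.22, 1.25, 1.36]))]
```

Stationary at 1.25; push on a little at a time.

Request:
carry_out(series=[{"jaw":0,"linear":[0,0,-2],"twist":[0,0,0]},{"jaw":0,"linear":[0,0,-2],"twist":[0,0,0]},{"jaw":0,"linear":[0,0,-1],"twist":[0,0,0]}])

```text
clock: 22.45
eef_pos: [600.8, 16.5, 158.8]
eef_rot: [-0.239, 1.558, 0.239]
wrist_force: [0.4, -0.5, -0.2]
grip_width: -0.002
```

```bash
python3 lid.py|grep -v min|tail -1; python3 lid.py|grep -v min|tail -1
```

```text
side lid [(61, array([1.2 , 1.21, 1.25])), (81, array([1.2 , 1.21, 1.23])), (736, array([1.16, 1.21, 1.33]))]
side lid [(60, array([1.2 , 1.2 , 1.24])), (79, array([1.2 , 1.21, 1.23])), (734, array([1.16, 1.21, 1.32]))]
```

Request:
carry_out(series=[{"jaw":0,"linear":[0,0,-2],"twist":[0,0,0]},{"jaw":0,"linear":[0,0,-2],"twist":[0,0,0]},{"jaw":0,"linear":[0,0,-1],"twist":[0,0,0]}])

```text
clock: 23.02
eef_pos: [596.1, 15.0, 158.8]
eef_rot: [-0.239, 1.558, 0.239]
wrist_force: [-0.3, 0.4, -0.3]
grip_width: 0.001
```

```bash
python3 lid.py|grep -v min|tail -1; python3 lid.py|grep -v min|tail -1
```

```text
side lid [(53, array([1.14, 1.15, 1.19])), (71, array([1.14, 1.15, 1.18])), (661, array([1.1 , 1.15, 1.3 ]))]
side lid [(50, array([1.12, 1.13, 1.16])), (71, array([0.03, 1.13, 1.16])), (647, array([1.07, 1.13, 1.31]))]
```

Request:
carry_out(series=[{"jaw":0,"linear":[0,0,10],"twist":[0,0,0]},{"jaw":0,"linear":[-30,0,10],"twist":[0,0,0]},{"jaw":0,"linear":[-40,0,0],"twist":[0,0,0]},{"jaw":0,"linear":[-40,0,0],"twist":[0,0,0]},{"jaw":0,"linear":[0,0,0],"twist":[0,0,0]},{"jaw":0,"linear":[0,0,0],"twist":[0,0,0]},{"jaw":0,"linear":[0,0,0],"twist":[0,0,0]},{"jaw":0,"linear":[0,0,0],"twist":[0,0,0]}])

```text
clock: 24.22
eef_pos: [614.9, 21.1, 267.8]
eef_rot: [-0.24, 1.559, 0.239]
wrist_force: [0.3, -0.2, -0.6]
grip_width: -0.0
```

```bash
python3 lid.py|grep -v min|tail -2
```

```text
top lid [(216, array([0.39, 0.42, 0.46])), (201, array([0.39, 0.42, 0.46])), (1813, array([0.39, 0.42, 0.47]))]
side lid [(135, array([0.31, 0.34, 0.38])), (105, array([0.31, 0.34, 0.38])), (1034, array([0.29, 0.34, 0.38]))]
```

Request:
carry_out(series=[{"jaw":0,"linear":[0,0,-38],"twist":[0,0,0]},{"jaw":0,"linear":[0,-2,-38],"twist":[0,0,0]},{"jaw":0,"linear":[0,0,-38],"twist":[0,0,0]},{"jaw":0,"linear":[0,0,0],"twist":[0,0,0]},{"jaw":0,"linear":[0,0,0],"twist":[0,0,0]},{"jaw":0,"linear":[0,0,0],"twist":[0,0,0]},{"jaw":0,"linear":[40,0,0],"twist":[0,0,0]},{"jaw":0,"linear":[40,0,0],"twist":[0,0,0]},{"jaw":0,"linear":[40,0,0],"twist":[0,0,0]},{"jaw":0,"linear":[30,0,0],"twist":[0,0,0]},{"jaw":0,"linear":[0,0,0],"twist":[0,0,0]},{"jaw":0,"linear":[0,0,0],"twist":[0,0,0]}])

```text
clock: 25.82
eef_pos: [508.3, -15.2, 119.7]
eef_rot: [-0.24, 1.556, 0.239]
wrist_force: [-0.3, -0.3, -0.7]
grip_width: -0.002
```

```bash
python3 lid.py
python3 - <<'E'
from h import *
f=grab_frame("side"); c=(slice(160,300),slice(265,385))
cv2.imwrite("pics/s6.png",cv2.resize(f["pixels"][c],None,fx=4,fy=4,interpolation=cv2.INTER_CUBIC))
E
```

```text
t 25.825 case xyz [-55.55  -0.12  75.68] F case [-0.38 -0.17 -0.72] grip -0.002088502178258736
tool axes in case (cols)
 [[ 0. -0.  1.]
 [-0.  1.  0.]
 [-1. -0.  0.]]
top lid [(216, array([0.11, 0.14, 0.19])), (0, None), (403, array([0.11, 0.14, 0.18]))]
side lid [(159, array([0.11, 0.14, 0.17])), (99, array([0.11, 0.13, 0.16])), (1080, array([0.11, 0.14, 0.18]))]
  hand min [-74.14 -14.99 106.17] max [-42.02   6.44 150.19] tip-TCP z [30.49 32.38 34.13 35.05 35.35]
```

View pics/s6.png

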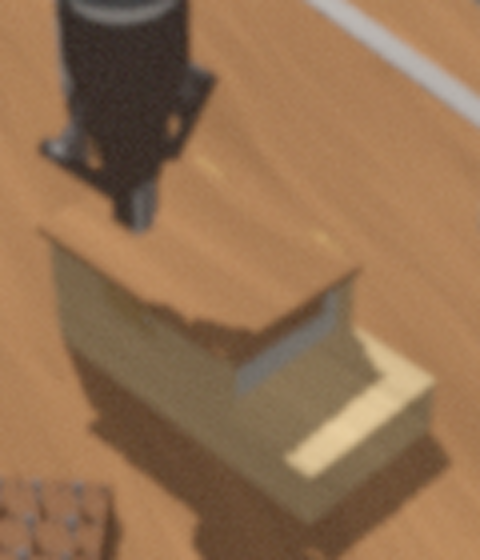

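Request:
carry_out(series=[{"jaw":0,"linear":[20,0,-2],"twist":[0,0,0]},{"jaw":0,"linear":[10,0,0],"twist":[0,0,0]},{"jaw":0,"linear":[4,0,0],"twist":[0,0,0]},{"jaw":0,"linear":[1,0,0],"twist":[0,0,0]},{"jaw":0,"linear":[1,0,0],"twist":[0,0,0]}])

```text
clock: 26.6
eef_pos: [505.8, -15.7, 83.2]
eef_rot: [-0.239, 1.557, 0.239]
wrist_force: [0.2, -0.6, 0.7]
grip_width: -0.002
```

Request:
carry_out(series=[{"jaw":0,"linear":[0.8,0,0],"twist":[0,0,0]},{"jaw":0,"linear":[0.8,0,0],"twist":[0,0,0]},{"jaw":0,"linear":[0.8,0,0],"twist":[0,0,0]}])

```text
clock: 26.98
eef_pos: [505.3, -15.7, 80.4]
eef_rot: [-0.239, 1.557, 0.239]
wrist_force: [0.1, 0.6, -0.1]
grip_width: -0.002
```

Request:
carry_out(series=[{"jaw":0,"linear":[0.8,0,0],"twist":[0,0,0]},{"jaw":0,"linear":[0.8,0,0],"twist":[0,0,0]}])

```text
clock: 27.22
eef_pos: [505.3, -15.7, 78.8]
eef_rot: [-0.239, 1.557, 0.239]
wrist_force: [-0.2, -0.0, 3.9]
grip_width: 0.002
```

Request:
carry_out(series=[{"jaw":0,"linear":[0.8,0,0],"twist":[0,0,0]},{"jaw":0,"linear":[0.8,0,0],"twist":[0,0,0]}])

```text
clock: 27.48
eef_pos: [505.2, -15.7, 77.5]
eef_rot: [-0.239, 1.558, 0.24]
wrist_force: [-1.9, -0.3, 5.1]
grip_width: 0.0
```

Request:
carry_out(series=[{"jaw":0,"linear":[0.8,0,0],"twist":[0,0,0]},{"jaw":0,"linear":[0.8,0,0],"twist":[0,0,0]}])

```text
clock: 27.72
eef_pos: [505.0, -15.8, 75.7]
eef_rot: [-0.239, 1.558, 0.24]
wrist_force: [-2.1, -0.4, 3.3]
grip_width: -0.001
```

Request:
carry_out(series=[{"jaw":0,"linear":[0.8,0,0],"twist":[0,0,0]}])

```text
clock: 27.85
eef_pos: [504.9, -15.8, 74.7]
eef_rot: [-0.239, 1.558, 0.239]
wrist_force: [-1.2, -0.9, 3.7]
grip_width: -0.002
```

Request:
carry_out(series=[{"jaw":0,"linear":[0.8,0,0],"twist":[0,0,0]},{"jaw":0,"linear":[0.6,0,0],"twist":[0,0,0]}])

```text
clock: 28.1
eef_pos: [505.4, -15.7, 73.3]
eef_rot: [-0.24, 1.557, 0.239]
wrist_force: [-0.7, 0.3, 1.1]
grip_width: -0.0
```

Request:
carry_out(series=[{"jaw":0,"linear":[0.6,0,0],"twist":[0,0,0]},{"jaw":0,"linear":[0,0,0],"twist":[0,0,0]}])

```text
clock: 28.35
eef_pos: [505.6, -15.5, 72.7]
eef_rot: [-0.24, 1.557, 0.239]
wrist_force: [1.0, -0.0, 0.1]
grip_width: -0.003
```

Request:
carry_out(series=[{"jaw":0,"linear":[0.5,0,0],"twist":[0,0,0]},{"jaw":0,"linear":[0,0,0],"twist":[0,0,0]}])

```text
clock: 28.6
eef_pos: [505.4, -15.6, 72.3]
eef_rot: [-0.24, 1.557, 0.239]
wrist_force: [-0.2, -1.3, 0.3]
grip_width: 0.003
```

Force fell away (snapped, lid has dropped below the tip); press on gently to the hard stop.

Request:
carry_out(series=[{"jaw":0,"linear":[0.5,0,0],"twist":[0,0,0]},{"jaw":0,"linear":[0,0,0],"twist":[0,0,0]}])

```text
clock: 28.85
eef_pos: [505.3, -15.7, 71.8]
eef_rot: [-0.239, 1.557, 0.239]
wrist_force: [0.4, 0.3, -0.2]
grip_width: 0.001
```

Request:
carry_out(series=[{"jaw":0,"linear":[0.5,0,0],"twist":[0,0,0]},{"jaw":0,"linear":[0,0,0],"twist":[0,0,0]}])

```text
clock: 29.1
eef_pos: [505.4, -15.6, 71.6]
eef_rot: [-0.239, 1.557, 0.24]
wrist_force: [-1.5, 1.1, 5.7]
grip_width: -0.001
```

Request:
carry_out(series=[{"jaw":0,"linear":[0.4,0,0],"twist":[0,0,0]},{"jaw":0,"linear":[0,0,0],"twist":[0,0,0]}])

```text
clock: 29.35
eef_pos: [505.4, -15.7, 71.6]
eef_rot: [-0.239, 1.557, 0.24]
wrist_force: [-3.0, -0.0, 10.2]
grip_width: -0.001
```

Request:
carry_out(series=[{"jaw":0,"linear":[0,0,0],"twist":[0,0,0]},{"jaw":0,"linear":[0,0,0],"twist":[0,0,0]},{"jaw":0,"linear":[0,0,0],"twist":[0,0,0]},{"jaw":0,"linear":[0,0,0],"twist":[0,0,0]},{"jaw":0,"linear":[0,0,0],"twist":[0,0,0]}])

```text
clock: 29.98
eef_pos: [505.4, -15.7, 71.6]
eef_rot: [-0.239, 1.557, 0.24]
wrist_force: [-3.3, 0.1, 9.0]
grip_width: 0.001
```

```bash
python3 lid.py|grep lid; python3 s.py|head -1
```

```text
top lid [(192, array([0.05, 0.08, 0.12])), (0, None), (321, array([0.05, 0.08, 0.11]))]
side lid [(158, array([0.05, 0.08, 0.12])), (39, array([0.03, 0.06, 0.09])), (1056, array([0.05, 0.09, 0.72]))]
t 30.075 case xyz [-58.5    0.33  27.57] F case [-2.32  0.64  9.65] grip 0.0004669552911910561
```

Lid shut (0.08 − 0.084 thickness ≈ 0). Take the hand away.

Request:
carry_out(series=[{"jaw":0,"linear":[-3,0,0],"twist":[0,0,0]},{"jaw":0,"linear":[-30,0,0],"twist":[0,0,0]},{"jaw":0,"linear":[-50,0,0],"twist":[0,0,0]},{"jaw":0,"linear":[-50,0,0],"twist":[0,0,0]},{"jaw":0,"linear":[-50,0,-20],"twist":[0,0,0]},{"jaw":0,"linear":[0,0,0],"twist":[0,0,0]},{"jaw":0,"linear":[0,0,0],"twist":[0,0,0]}])

```text
clock: 30.95
eef_pos: [486.0, -21.3, 253.5]
eef_rot: [-0.239, 1.558, 0.24]
wrist_force: [0.5, 0.0, 0.8]
grip_width: -0.0
```

```bash
python3 lid.py|grep -v hand
python3 - <<'E'
from s import *
f=grab_frame("side");m=np.ones((480,640),bool);P=(cloud(f,m)-O)@C
k=(abs(P[:,0])<40)&(P[:,1]>-130)&(P[:,1]<-60)&(P[:,2]>8)&(P[:,2]<34)
print("plate face y",np.percentile(P[k,1],[5,50,95]))
for n in("tin_mid","bench_brush_mid","ring_clamp_mid"):
    for t in tip_of(n,"side")[:1]: print(n,world(f,t["at"]))
cv2.imwrite("pics/end.png",f["pixels"])
E
```

```text
t 30.95 case xyz [-78.74   0.81 209.48] F case [ 0.45 -0.12  0.76] grip -0.00042624391918857945
tool axes in case (cols)
 [[-0. -0.  1.]
 [ 0.  1.  0.]
 [-1.  0. -0.]]
top lid [(151, array([0.05, 0.08, 0.12])), (0, None), (193, array([0.05, 0.08, 0.11]))]
side lid [(162, array([0.06, 0.08, 0.12])), (135, array([0.05, 0.08, 0.12])), (1183, array([0.05, 0.08, 0.12]))]
t 31.05 case xyz [-79.17   0.8  208.68] F case [-0.45  0.14 -0.48] grip 0.0014892233331378897
tool axes in case (cols)
 [[-0. -0.  1.]
 [ 0.  1.  0.]
 [-1.  0. -0.]]
plate face y [-81.73 -80.12 -78.34]
tin_mid [485.79 -35.43 314.19]
bench_brush_mid [372.5  338.17   8.69]
ring_clamp_mid [ 544.64 -446.5    23.1 ]
```

View pics/end.png

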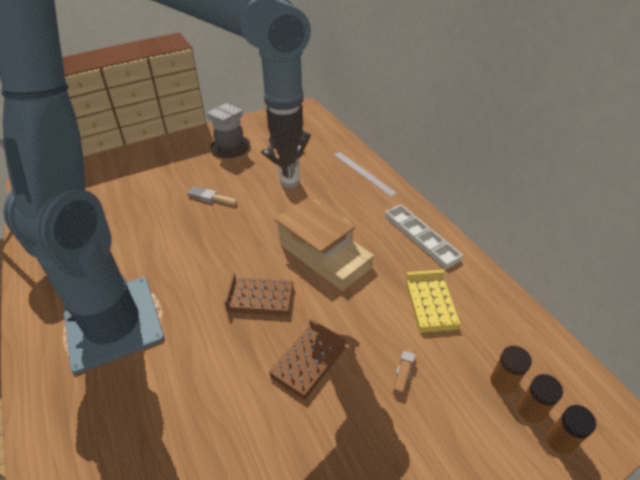

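The final picture shows the lid shut at (315,225), the tray home and the bystanders in their places. The tin at (290,180) is half hidden behind the hand, which explains its bad reading.

```bash
python3 -c "
from bench import workorder; print(workorder.job_done())"
```

```text
the job is handed in; nothing more can be done
None
```

I finished all three steps and handed the job in at about 31 s of the 72 s allowed; no verdict was reported.

- **Tray:** I pushed it about 43 mm to its stop and held it there with about 8 N for at least 0.75 s. The last check put the end plate at y = -80 mm in the case's frame, which is fully home.
- **Lid:** I pushed it from behind in small steps. It took over by itself at about 1.13 rad, and I drew the hand back as it fell. The cameras showed it resting ajar at about 0.06 rad on its catch.
- **Catch:** It snapped at about 5 N. I held the lid shut with 9–10 N for about 0.75 s, then took the hand away. The lid then measured about 0 rad (0.08 rad raw, less about 0.084 rad for the lid's thickness).

**What disagreed:**
- **Tool tip height:** With the gripper shut, the fingertips stand about 30 mm higher than the reported TCP. My first push therefore passed over the tray without touching it. I measured the offset in depth, lowered the hand and allowed for it from then on.
- **Tin:** The last network reading for it was wrong because it landed on the hand in front of it. In the picture the tin stands in its place. The brush and clamp read within about 12 mm of their first positions, which is close to the networks' scatter, and the hand never went near them.

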